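Lift the drying tray off its rack and hold it level

ROBOT

A 7-joint arm with a two-finger parallel gripper is mounted at the origin on the work surface. World frame = base frame: x ahead of the robot, y to its left, z up, the work surface at z = 0. Lengths are in m, angles in degrees, forces in N, time in s.
With the tool pointing down it reaches from about 0.4 to 0.85 m from the base axis. Payload 4.5 kg.
Tool frame: the origin (TCP) lies between the finger pads; the fingertips stand 25 mm ahead of it and the grasp point (between the pads) lies 6 mm ahead of it (arm.tip_extent is the distance from the TCP to the fingertips, in m); z points along the fingers, y is the line along which they close (so a half turn about z gives the same grasp; the last joint's range is limited). The gripper opens to 88 mm and grips with 3 to 60 N. Pads are 18 mm wide; open, the fingers measure 123 mm over their backs; the gripper's body (75 mm by 187 mm) begins 45 mm behind the grasp point.
Start: joints at [-67.85, 39.483, -11.15, 89.685, 9.013, 51.709, -12.324], TCP at [0.216, 0.587, 0.264] pointing down, gripper open.
Joint ranges: [-172.22, 172.22], [-26.19, 119.32], [-84.43, 86.54], [7.71, 146.69], [-57.33, 237.33], [2.42, 119.75], [-152.13, 152.13]. Speed limits (degrees/s): [147.25, 147.25, 180, 180, 180, 180, 180].

INTERFACE

Orientations are given as a 3x3 rotation matrix whose columns are the frame's x, y, z axes.
In Python, from station import arm gives the robot as it stands.
- The arm moves only by the tool jog_arm, never from a script. Its argument "targets" is a list of rows, each a list of 6 numbers: the shift along the world's x, y, z as a fraction of full scale, then the turn, a rotation vector about the world's x, y, z as a fraction of full scale. A call has 1 to 5 rows; each row is the pose to reach, as a shift and turn from the pose commanded when the call began; what a row does not reach only later rows make up. Full scale, the value 1, is 12 cm for a shift and 1.5 rad for a turn. A row lasts 1/12 s, in which the tool goes at most 41.7 mm and 7.16 degrees, less where a joint would pass 70% of its speed; a pose out of reach is approached as far as the arm can. A call with a number of a shift or a turn outside -1 to 1 is refused whole. A call with a gripper value outside its range is refused whole. "gripper" is the opening, from -1 (shut) to 1 (fully open), so that 0 is half open, set as the call begins (left out, the last holds). The fingers move at their own pace and stop on an object; "grip_force" is the grip in N (left out, the last holds). Time passes only in rows, so rows that repeat a pose let the fingers close. It gives the time, the measured TCP pose, the force, the opening and the grip force at its end, in the units of the state.
- arm.state(): the state, without advancing time (a new reading comes with each control period).
- arm.get_image(name): name is "scene" or "top" or "wrist"; returns a dict with "pixels" (420x560x3 uint8, red, green, blue), "K" (3x3 intrinsics, pixels), "extrinsics" (4x4, takes a point from world to camera coordinates); the wrist camera has in their place "mount" (4x4, takes a point from camera to tool coordinates, whose origin is the TCP and whose axes are the flange's). Camera axes: x right, y up, looking along -z (the intrinsics and any distortion apply to the point x, -y, -z); pixel columns grow to the right and rows downward; lengths in m; the calibration is good to about 2 mm. A picture is of the moment at which its call begins: read the wrist's pose just before it. There is no depth.
- arm.hand_in(): hands the job in; it is judged then, once.
Trained networks look in the newest picture that a camera, given by its name, has taken for a name from the list of things; names that differ only in an ending like _2 or _b are one class to them, and where a whole thing is asked for, a point or a joint stands for the part that bears it (a point fixed in the world has none). Each returns a list of dicts, best first, with "score" (0 to 1); they miss things now and then, are a little off and sometimes report something else, mostly with a low value. They report only what shows in the picture. A call takes as long as a camera call. They do not tell look-alikes from the thing itself.
- arm.outline_of(camera, label): "pixels" (420x560 bool, what is visible of it).
- arm.tip_of(camera, label): "location" ([x, y, z] in m, in world coordinates, good to about 4 mm: a listed point, or the origin of a listed thing).
The state is a dict: "t": time; "joints": joint angles; "qd": joint speeds; "tau": joint torques, N m; "tool_pos": TCP position; "orientation": TCP orientation; "force": force on the tool from outside, world axes, zero at the start; "torque": the same for the moment, N m; "width": finger opening in m; "grip_force": force on a finger pad.
Only numpy, scipy, OpenCV 4.12 (cv2) and the standard library are available. Lean on these libraries where they do the work, as an engineer would, in place of code of your own. Each camera call takes 0.05 s, during which the arm holds its last target. There are 200 camera calls.

TASK

Take the drying tray that carries the toy car body and four loose wheels by its handle, gently because the handle is freshly glued (grip with no more than about 40 N), and lift it about 12 cm straight up off its rack, without shifting or twisting it, so that I can look underneath for glue drips. Keep it level and steady so that nothing on it falls over, and leave the empty tray and the other things alone. Hold it there for at least three seconds and finish still holding it in the air.

Things in the scene. Friction and masses are not known exactly. Their poses are not given: they have to be found in the camera images.
- tray: The loaded tray, the one to lift: plywood, 240 (x) by 150 (y) mm, floor 6 mm thick, rim 14 mm high, 0.22 kg empty, loose on its rack, underside 30 mm above the bench. A bridge handle spans its middle along x. Car body on the -y side, wheels on the +y side; the car body may stand towards either end and so shifts the balance point along the handle. Origin: centre of underside, z up.
- tray_handle (a point): Middle of the loaded tray's handle bar, 100 mm above the tray's underside. Bar along the tray's x, 14 mm wide, 22 mm high, flat upright sides; grip it within 40 mm either side of here, between posts whose inner faces are 60 mm away. The load under it is at most 62 mm above the tray's underside. Fresh glue: a squeeze or push on it must stay under 60 N a side (120 N over both fingers).
- car: Loose toy race-car body of pale wood, 120 mm long (its x) by 38 mm wide by 44 mm high, standing on the loaded tray's floor along the handle; its mass is 0.12 to 0.24 kg and differs from time to time. Origin: centre of its underside, z up; its centre of mass lies near above the origin.
- wheel0: Loose wooden wheel with its axle peg glued in, standing peg up on the loaded tray: disc 35 mm diameter and 12 mm thick lying flat, peg 7 mm diameter, top 55 mm above the underside. About 15 g. Origin: centre of the disc's underside; z up along the peg.
- wheel1: Loose wooden wheel with its axle peg glued in, standing peg up on the loaded tray: disc 35 mm diameter and 12 mm thick lying flat, peg 7 mm diameter, top 55 mm above the underside. About 15 g. Origin: centre of the disc's underside; z up along the peg.
- wheel2: Loose wooden wheel with its axle peg glued in, standing peg up on the loaded tray: disc 35 mm diameter and 12 mm thick lying flat, peg 7 mm diameter, top 55 mm above the underside. About 15 g. Origin: centre of the disc's underside; z up along the peg.
- wheel3: Loose wooden wheel with its axle peg glued in, standing peg up on the loaded tray: disc 35 mm diameter and 12 mm thick lying flat, peg 7 mm diameter, top 55 mm above the underside. About 15 g. Origin: centre of the disc's underside; z up along the peg.
- rack: The loaded tray's rack, fixed to the bench: two dark wooden strips 18 by 170 mm, 30 mm high, 120 mm apart, across and under the tray. Origin: midway between them on the bench; x along the tray's length, z up.
- rack_b: The empty tray's rack, fixed, same as the other. The two racks may be found either way round, left or right.
- tray_b: The empty drying tray on the other rack, same shape as the loaded one (240 by 150 mm, handle top 111 mm above its underside). Loose; to be left alone. Origin: centre of its underside, z up.
- glue: Bystander on the bench, to be left alone: white glue bottle, 44 mm diameter, 110 mm high, standing. Origin: centre of its underside.
- marker: Bystander on the bench, to be left alone: black marker pen lying on the bench, 130 by 12 by 12 mm. Origin: centre of its underside; x along it.
- spare0: Bystander on the bench, to be left alone: spare wheel with peg, like those on the tray, standing on the bench. Origin: centre of the underside.
- spare1: Bystander on the bench, to be left alone: another spare wheel with peg. Origin: centre of the underside.
- offcut: Bystander on the bench, to be left alone: flat wooden offcut, 90 by 40 by 22 mm. Origin: centre of the underside.
Not all that is in view belongs to the job. What is shaped like the wheel1 but blue is not meant.

How it is judged:
By the outcome, as a careful person would: the job done as asked, in the order asked, and still so for the second after the job is handed in, while the arm keeps its last pose, push and grip.
It also fails if it takes over 38 s, if anything falls off the work surface, if the arm or the gripper's body presses on something with over 40 N, if the wrist force passes 120 N, or if a joint passes its speed limit or range.

## Working session

There is one attempt and no reset: what is moved stays moved. The work goes in short steps, Python scripts to look and compute and a tool call to move; the robot and the scene stay as the last step left them, time stands still between calls to the robot, and variables do not carry over. Pictures are saved under pics/ and viewed, at most 10 in all, crops included, and the job is handed in when it is done.

Besides the shell and the picture viewer there is one more tool, called after "Emit:" as name([rows], argument=value, ...), one row to a line, values as JSON. jog_arm: Moves the arm, as the interface text tells. Shift numbers are shares of 12 cm and turn numbers shares of 1.5 rad, none past 1 either way. Its arguments: {"type":"object","properties":{"targets":{"type":"array","items":{"type":"array","items":{"type":"number"}}},"gripper":{"type":"number"},"grip_force":{"type":"number"}},"required":["targets"]}

```bash
mkdir -p pics; python3 - <<'E'
from station import arm
import cv2,numpy as np
for n in ["scene","top"]:
    im=arm.get_image(n); cv2.imwrite(f"pics/{n}0.png",im["pixels"][:,:,::-1])
    for l in ["tray_handle","tray","car","wheel0","glue"]:
        for d in arm.tip_of(n,l): print(n,l,round(d["score"],2),np.round(d["location"],3))
s=arm.state(); print(s)
E
```

```text
scene tray_handle 0.89 [ 0.576 -0.199  0.134]
scene tray 0.91 [ 0.579 -0.196  0.03 ]
scene tray 0.74 [0.487 0.187 0.028]
scene car 0.73 [ 0.572 -0.238  0.037]
scene wheel0 0.72 [ 0.573 -0.148  0.032]
scene wheel0 0.64 [0.571 0.008 0.003]
scene wheel0 0.61 [ 0.534 -0.127  0.036]
scene wheel0 0.48 [ 0.625 -0.17   0.034]
scene wheel0 0.42 [ 0.398 -0.099  0.001]
scene glue 0.84 [0.376 0.005 0.   ]
scene glue 0.5 [ 0.77  -0.01   0.001]
top tray_handle 0.67 [ 0.586 -0.194  0.13 ]
top tray 0.79 [ 0.579 -0.199  0.028]
top tray 0.69 [0.485 0.183 0.029]
top tray 0.3 [ 0.585 -0.196  0.13 ]
top car 0.98 [ 0.568 -0.24   0.04 ]
top wheel0 0.68 [ 0.629 -0.169  0.033]
top wheel0 0.54 [ 0.662 -0.19   0.038]
top wheel0 0.52 [ 0.532 -0.125  0.038]
top wheel0 0.45 [ 0.389 -0.099 -0.002]
top wheel0 0.44 [ 0.575 -0.145  0.038]
top glue 0.53 [ 0.38  -0.001  0.003]
{'t': 0.6, 'joints': array([-67.84859787,  39.48333729, -11.14950449,  89.68604742,
         9.01166055,  51.70922595, -12.32517338]), 'qd': array([-0.02576285, -0.04602313, -0.08209698, -0.0512909 , -0.06108158,
        0.00667149,  0.0639431 ]), 'tau': array([ 3.04997156e-04, -5.27240932e+01, -1.26651920e+00, -1.53682548e+01,
       -5.19402302e-02, -4.11122692e-04,  5.03336969e-05]), 'tool_pos': array([0.21594191, 0.58652222, 0.26372921]), 'orientation': array([[-9.38402287e-01,  3.45544712e-01, -3.98332600e-06],
       [ 3.45544711e-01,  9.38402286e-01,  5.00444941e-05],
       [ 2.10305725e-05,  4.55854505e-05, -9.99999999e-01]]), 'force': array([-0.43285123,  0.68940745, -0.68958541]), 'torque': array([-0.02541699,  0.01230082, -0.04279626]), 'grip_force': 0.0, 'width': 0.08819177956356633}
```

View pics/scene0.png

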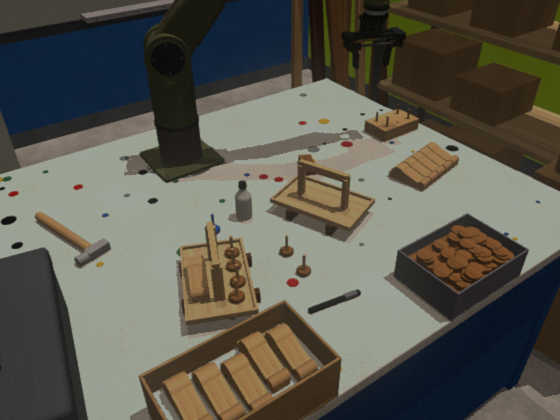

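View pics/top0.png

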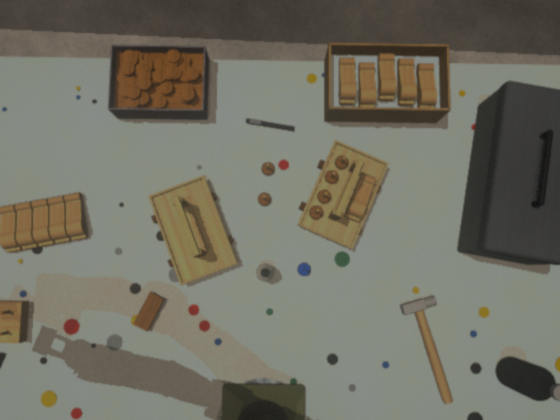

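The loaded tray is at about (345,195) in the top picture and (215,275) in the scene picture. It has the car on the -y side and four pegged wheels on the +y side. The empty tray at (195,230) in the top picture is the look-alike and carries nothing. The blue peg wheel at (213,225) in the scene picture is a decoy on the bench. I'll move above the loaded tray, well over everything.

Emit:
jog_arm([
  [0.14, -0.31, 0.05, 0, 0, 0],
  [0.28, -0.62, 0.1, 0, 0, 0],
  [0.43, -0.93, 0.15, 0, 0, 0],
])

```text
t: 0.85
tool_pos: [0.2673, 0.474, 0.2817]
orientation: [[-0.939, 0.344, -0.0], [0.344, 0.939, -0.0], [0.0, -0.0, -1.0]]
force: [1.4, 0.5, 0.5]
width: 0.0881
grip_force: 0.0
```

Emit:
jog_arm([
  [0.14, -0.31, 0, 0, 0, 0],
  [0.28, -0.62, 0, 0, 0, 0],
  [0.43, -0.93, 0, 0, 0, 0],
])

```text
t: 1.1
tool_pos: [0.3195, 0.3618, 0.2821]
orientation: [[-0.939, 0.345, 0.001], [0.345, 0.939, 0.001], [-0.0, 0.001, -1.0]]
force: [-0.1, -0.1, -0.1]
width: 0.0877
grip_force: 0.0
```

Emit:
jog_arm([
  [0.14, -0.31, 0, 0, 0, 0],
  [0.28, -0.62, 0, 0, 0, 0],
  [0.43, -0.93, 0, 0, 0, 0],
])

```text
t: 1.35
tool_pos: [0.3711, 0.2501, 0.282]
orientation: [[-0.939, 0.345, 0.0], [0.345, 0.939, 0.0], [-0.0, 0.001, -1.0]]
force: [0.6, -0.5, 0.4]
width: 0.088
grip_force: 0.0
```

Emit:
jog_arm([
  [0.14, -0.31, 0, 0, 0, 0],
  [0.28, -0.62, 0, 0, 0, 0],
  [0.43, -0.93, 0, 0, 0, 0],
])

```text
t: 1.6
tool_pos: [0.4227, 0.1384, 0.282]
orientation: [[-0.939, 0.345, 0.001], [0.345, 0.939, 0.0], [-0.0, 0.0, -1.0]]
force: [0.3, 0.8, 0.1]
width: 0.0882
grip_force: 0.0
```

Emit:
jog_arm([
  [0.14, -0.31, 0, 0, 0, 0],
  [0.28, -0.62, 0, 0, 0, 0],
  [0.43, -0.93, 0, 0, 0, 0],
])

```text
t: 1.85
tool_pos: [0.4743, 0.0266, 0.282]
orientation: [[-0.938, 0.345, 0.0], [0.345, 0.938, 0.0], [-0.0, 0.0, -1.0]]
force: [0.3, 1.7, -0.3]
width: 0.0881
grip_force: 0.0
```

Emit:
jog_arm([
  [0.14, -0.31, 0, 0, 0, 0],
  [0.28, -0.62, 0, 0, 0, 0],
  [0.43, -0.93, 0, 0, 0, 0],
])

```text
t: 2.1
tool_pos: [0.5259, -0.0852, 0.282]
orientation: [[-0.938, 0.346, 0.0], [0.346, 0.938, 0.0], [-0.0, 0.0, -1.0]]
force: [0.0, 0.5, -0.5]
width: 0.0881
grip_force: 0.0
```

Emit:
jog_arm([
  [0.14, -0.31, 0, 0, 0, -0.04],
  [0.28, -0.62, 0, 0, 0, -0.08],
  [0.42, -0.93, 0, 0, 0, -0.08],
  [0.42, -0.93, 0, 0, 0, -0.08],
])

```text
t: 2.43
tool_pos: [0.5773, -0.2051, 0.2814]
orientation: [[-0.885, 0.466, 0.003], [0.466, 0.885, -0.007], [-0.006, -0.005, -1.0]]
force: [0.8, -0.9, 0.6]
width: 0.0884
grip_force: 0.0
```

```bash
python3 - <<'E'
from station import arm
import cv2,numpy as np
s=arm.state(); im=arm.get_image("wrist"); cv2.imwrite("pics/wrist1.png",im["pixels"][:,:,::-1])
print(s["joints"].round(1),s["tool_pos"],s["orientation"].round(4)); print(im["K"],im["mount"].round(4))
for l in ["tray_handle","tray","car","wheel0"]:
    for d in arm.tip_of("wrist",l): print(l,round(d["score"],2),np.round(d["location"],4))
E
```

```text
[ 21.9  37.3 -12.   91.    9.6  52.5  68.6] [ 0.57728707 -0.20514823  0.2814043 ] [[-0.8849  0.4657  0.0027]
 [ 0.4657  0.8849 -0.0072]
 [-0.0057 -0.0051 -1.    ]]
[[362.64023827   0.         276.85501898]
 [  0.         362.64023827 202.58695743]
 [  0.           0.           1.        ]] [[-1.300e-03  9.497e-01  3.132e-01  8.070e-02]
 [ 1.000e+00  1.300e-03  2.000e-04 -8.000e-04]
 [-2.000e-04  3.132e-01 -9.497e-01 -1.215e-01]
 [ 0.000e+00  0.000e+00  0.000e+00  1.000e+00]]
tray_handle 0.67 [ 0.5731 -0.2357  0.0324]
tray_handle 0.65 [ 0.5781 -0.1967  0.128 ]
tray 0.71 [ 0.5827 -0.1968  0.0303]
tray 0.41 [ 0.5675 -0.0015 -0.0024]
car 0.62 [ 0.5757 -0.2368  0.0328]
wheel0 0.86 [ 0.5296 -0.1263  0.0341]
wheel0 0.86 [ 0.6223 -0.1636  0.037 ]
wheel0 0.57 [ 0.6582 -0.1904  0.0358]
```

View pics/wrist1.png

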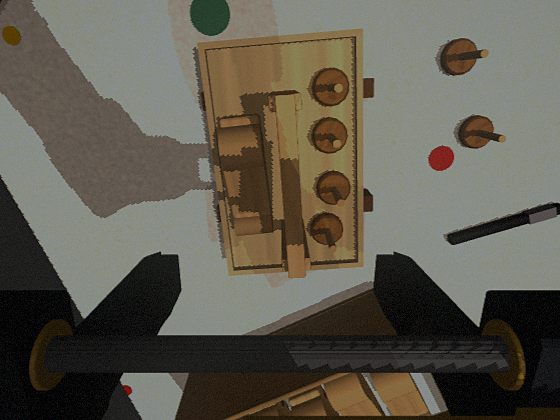

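The wrist picture shows the loaded tray with rim corners at about (199,43), (361,29), (363,265), (230,274). The bar runs from about (289,96) to (295,276). The car is on the left, at about (217–272, 115–233), with the four pegged wheels on the right. I'll back-project these and check them against the known sizes.

```bash
cat > h.py <<'E'
from station import arm
import cv2,numpy as np
def ray(im,s,uv,z):
    M=im["mount"]; R=s["orientation"]; K=im["K"]
    uv=np.atleast_2d(uv); d=np.c_[(uv[:,0]-K[0,2])/K[0,0],-(uv[:,1]-K[1,2])/K[1,1],-np.ones(len(uv))]
    o=R@M[:3,3]+s["tool_pos"]; D=d@(R@M[:3,:3]).T
    return o+D*((z-o[2])/D[:,2])[:,None]
E
python3 - <<'E'
from h import *
s=arm.state(); im=arm.get_image("wrist"); print(s["tool_pos"].round(4),s["orientation"].round(4)[:,1])
p=im["pixels"]; cv2.imwrite("pics/w2.png",cv2.resize(p[20:290,180:400,::-1],None,fx=2.2,fy=2.2,interpolation=cv2.INTER_CUBIC))
C=ray(im,s,[(199,43),(361,29),(363,265),(230,274)],.044); print(C.round(4),C.mean(0))
print([np.linalg.norm(C[i]-C[i-1]).round(3) for i in range(4)])
B=ray(im,s,[(289,96),(295,276)],.141); print(B.round(4),B.mean(0),np.linalg.norm(B[1]-B[0]),np.degrees(np.arctan2(*(B[0]-B[1])[[1,0]])))
K=ray(im,s,[(217,115),(262,115),(230,233),(272,233)],.07);print(K.round(4))
for l in ["tray_handle","car"]:
    for d in arm.tip_of("wrist",l): print(l,round(d["score"],2),np.round(d["location"],4))
    for d in arm.outline_of("wrist",l):
        v=np.argwhere(d["pixels"]); print(l,d["score"],v.min(0),v.max(0),v.mean(0))
E
```

```text
[ 0.5757 -0.1926  0.2818] [0.4531 0.8915 0.001 ]
[[ 0.4402 -0.2038  0.044 ]
 [ 0.4965 -0.0678  0.044 ]
 [ 0.7169 -0.1583  0.044 ]
 [ 0.6597 -0.2948  0.044 ]] [ 0.57834107 -0.18119698  0.044     ]
[np.float64(0.238), np.float64(0.147), np.float64(0.238), np.float64(0.148)]
[[ 0.5148 -0.1529  0.141 ]
 [ 0.6433 -0.2113  0.141 ]] [ 0.57901231 -0.18209143  0.141     ] 0.14112454602106075 155.57060429276336
[[ 0.5032 -0.2166  0.07  ]
 [ 0.5215 -0.1807  0.07  ]
 [ 0.6084 -0.2623  0.07  ]
 [ 0.6274 -0.2251  0.07  ]]
tray_handle 0.75 [ 0.581  -0.1961  0.1304]
tray_handle 0.84 [ 40 186] [286 350] [153.60995142 276.78571429]
tray_handle 0.34 [ 51 427] [ 86 472] [ 68.58233671 446.47930083]
car 0.7 [ 0.5743 -0.2368  0.0325]
car 0.74 [123 207] [241 259] [180.95254725 233.62387017]
car 0.4 [ 89 190] [226 360] [153.84       326.31294118]
```

View pics/w2.png

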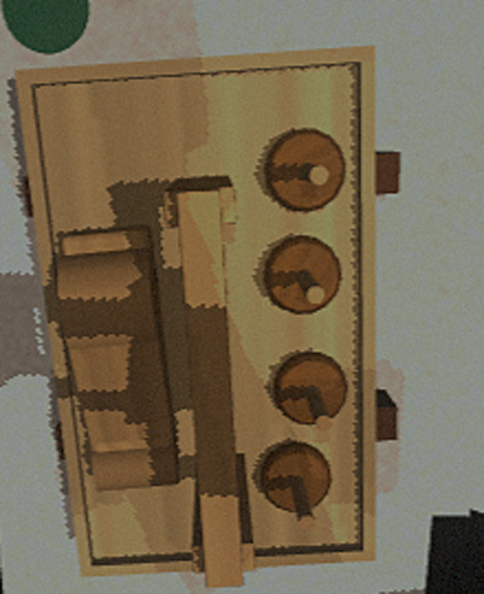

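The crop confirms it: the loaded tray, with the car on the left and four brown pegged wheels. The rim corners in the crop are (17,70), (375,46), (375,560), (82,577). The bar ends are (200,190) and (223,586). The arm was still settling in the earlier picture, so I'll recompute from this one.

```bash
python3 - <<'E'
from h import *
s=arm.state(); im=arm.get_image("wrist"); print(s["t"],s["tool_pos"].round(4),s["orientation"].round(4))
c=lambda l:np.array(l)/2.2+[180,20]
C=ray(im,s,c([(17,70),(375,46),(375,560),(82,577)]),.044); m=C.mean(0)
print([np.linalg.norm(C[i]-C[i-1]).round(3) for i in range(4)])
e=C[2]+C[3]-C[0]-C[1]; e[2]=0; e/=np.linalg.norm(e); n=np.array([-e[1],e[0],0])
print("rim centre",m,"yaw",np.degrees(np.arctan2(e[1],e[0])))
B=ray(im,s,c([(200,190),(223,586)]),.141); b=B[1]-B[0]
print("bar",B.mean(0),np.linalg.norm(b),np.degrees(np.arctan2(b[1],b[0])))
for z in (.05,.06,.07):
    K=ray(im,s,c([(62,232),(150,228),(92,490),(172,487)]),z)
    print(z,[(round(float((k-m)@e),3),round(float((k-m)@n),3)) for k in K])
for k in ray(im,s,c([(308,165),(307,270),(312,383),(297,475)]),.048): print("wheel",(k-m)@e,(k-m)@n)
E
```

```text
2.9333 [ 0.5759 -0.1936  0.282 ] [[-8.91e-01  4.54e-01  1.00e-04]
 [ 4.54e-01  8.91e-01  2.00e-04]
 [-0.00e+00  2.00e-04 -1.00e+00]]
[np.float64(0.241), np.float64(0.149), np.float64(0.24), np.float64(0.15)]
rim centre [ 0.58218296 -0.19762117  0.044     ] yaw -23.497356541791483
bar [ 0.58139093 -0.19761498  0.141     ] 0.14402582569641667 -23.935181122852775
0.05 [(-0.054, -0.063), (-0.053, -0.024), (0.07, -0.063), (0.07, -0.024)]
0.06 [(-0.054, -0.061), (-0.054, -0.023), (0.065, -0.061), (0.066, -0.024)]
0.07 [(-0.055, -0.059), (-0.055, -0.023), (0.061, -0.059), (0.062, -0.023)]
wheel -0.07476521098700381 0.04523633313971787
wheel -0.02995805599720412 0.043662857820636385
wheel 0.022752919011424712 0.04464208895421865
wheel 0.06884174174413638 0.03629779087890534
```

The sizes match (240 x 150 mm rim), and the rim and bar centres agree at about (0.582, -0.198) with a yaw of -23.6°. The car sits about 7 mm towards +x, so the balance point is about 2 mm along the bar. I'll align there and descend.

Emit:
jog_arm([
  [0.032, -0.02, -0.15, 0, 0, 0.02],
  [0.064, -0.04, -0.35, 0, 0, 0.04],
  [0.064, -0.04, -0.55, 0, 0, 0.04],
  [0.064, -0.04, -0.6, 0, 0, 0.04],
  [0.064, -0.04, -0.6, 0, 0, 0.04],
])

```text
t: 3.4
tool_pos: [0.5823, -0.1989, 0.208]
orientation: [[-0.916, 0.401, -0.004], [0.401, 0.916, 0.001], [0.004, -0.001, -1.0]]
force: [1.0, -0.1, 0.7]
width: 0.0883
grip_force: 0.0
```

Emit:
jog_arm([
  [0, 0, -0.15, 0, 0, 0],
  [0, 0, -0.3, 0, 0, 0],
  [0, 0, -0.45, 0, 0, 0],
  [0, 0, -0.56, 0, 0, 0],
  [0, 0, -0.61, 0, 0, 0],
])

```text
t: 3.82
tool_pos: [0.5836, -0.1992, 0.1364]
orientation: [[-0.916, 0.401, -0.0], [0.401, 0.916, 0.0], [0.0, -0.0, -1.0]]
force: [-0.0, 0.1, -0.4]
width: 0.0879
grip_force: 0.0
```

Emit:
jog_arm([
  [0, 0, 0, 0, 0, 0],
  [0, 0, 0, 0, 0, 0],
  [0, 0, 0, 0, 0, 0],
  [0, 0, 0, 0, 0, 0],
  [0, 0, 0, 0, 0, 0],
], gripper=-0.35, grip_force=10)

```text
t: 4.23
tool_pos: [0.5841, -0.1995, 0.1375]
orientation: [[-0.916, 0.401, 0.002], [0.401, 0.916, -0.0], [-0.002, 0.0, -1.0]]
force: [0.1, -0.3, 0.2]
width: 0.0573
grip_force: 0.0
```

```bash
python3 - <<'E'
from h import *
s=arm.state(); im=arm.get_image("wrist"); print(s["t"],s["tool_pos"].round(4),s["orientation"].round(4),s["force"],s["width"])
cv2.imwrite("pics/w3.png",im["pixels"][:,:,::-1])
# expected bar edges at top
M=np.eye(4);R=s["orientation"];T=np.eye(4);T[:3,:3]=R;T[:3,3]=s["tool_pos"];P=np.linalg.inv(T@im["mount"])
def proj(w):
    c=P[:3,:3]@w+P[:3,3]; return (im["K"][:2,:2]@np.array([c[0],-c[1]])/-c[2]+im["K"][:2,2]).round(1)
for a in (-.06,-.03,.0):
    for b in (-.007,0,.007):
        w=s["tool_pos"]+R[:,1]*b+R[:,0]*a; w[2]=.141; print(a,b,proj(w))
E
```

```text
4.2333 [ 0.5841 -0.1995  0.1375] [[-9.160e-01  4.012e-01  1.500e-03]
 [ 4.012e-01  9.160e-01 -4.000e-04]
 [-1.600e-03  3.000e-04 -1.000e+00]] [ 0.06719207 -0.28999717  0.18252911] 0.05725932354279449
-0.06 -0.007 [263. 427.]
-0.06 0 [279.2 427. ]
-0.06 0.007 [295.4 426.9]
-0.03 -0.007 [262.  371.1]
-0.03 0 [279.3 371.1]
-0.03 0.007 [296.5 371.1]
0.0 -0.007 [260.8 307.5]
0.0 0 [279.3 307.5]
0.0 0.007 [297.8 307.5]
```

View pics/w3.png

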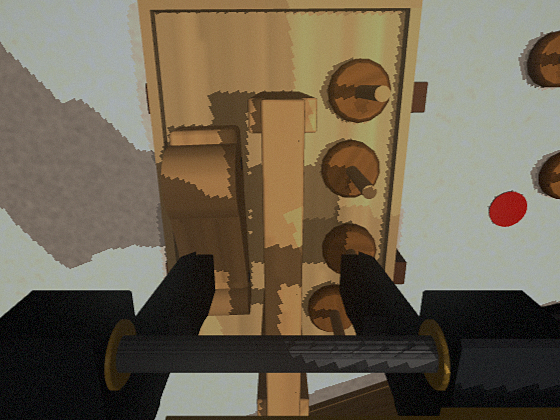

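The bar edges are at columns 263 and 303, so the bar centre is at about 283, against 279 expected for the TCP. The bar is parallel to the jaws but about 1.5 mm towards tool +y. I'll nudge the tool over and close gently.

Emit:
jog_arm([
  [0.005, 0.012, 0, 0, 0, 0],
  [0.005, 0.012, 0, 0, 0, 0],
  [0.005, 0.012, 0, 0, 0, 0],
  [0.005, 0.012, 0, 0, 0, 0],
  [0.005, 0.012, 0, 0, 0, 0],
], gripper=-0.55, grip_force=8)

```text
t: 4.7
tool_pos: [0.5842, -0.198, 0.1365]
orientation: [[-0.916, 0.401, -0.0], [0.401, 0.916, 0.0], [0.0, 0.0, -1.0]]
force: [-0.2, -0.5, 0.5]
width: 0.0205
grip_force: 0.0
```

Emit:
jog_arm([
  [0, 0, 0, 0, 0, 0],
  [0, 0, 0, 0, 0, 0],
  [0, 0, 0, 0, 0, 0],
  [0, 0, 0, 0, 0, 0],
  [0, 0, 0, 0, 0, 0],
])

```text
t: 5.12
tool_pos: [0.5842, -0.1979, 0.1365]
orientation: [[-0.916, 0.401, -0.0], [0.401, 0.916, 0.0], [0.0, 0.0, -1.0]]
force: [0.0, -0.5, 0.2]
width: 0.0198
grip_force: 0.0
```

Emit:
jog_arm([
  [0, 0, 0, 0, 0, 0],
  [0, 0, 0, 0, 0, 0],
  [0, 0, 0, 0, 0, 0],
  [0, 0, 0, 0, 0, 0],
  [0, 0, 0, 0, 0, 0],
], gripper=-0.8)

```text
t: 5.53
tool_pos: [0.5844, -0.1976, 0.1365]
orientation: [[-0.916, 0.401, 0.0], [0.401, 0.916, 0.0], [-0.0, 0.001, -1.0]]
force: [1.5, 1.0, -1.4]
width: 0.0139
grip_force: 8.0
```

Emit:
jog_arm([
  [0, 0, 0, 0, 0, 0],
  [0, 0, 0, 0, 0, 0],
  [0, 0, 0, 0, 0, 0],
  [0, 0, 0, 0, 0, 0],
], grip_force=20)

```text
t: 5.87
tool_pos: [0.5843, -0.1977, 0.1365]
orientation: [[-0.916, 0.401, 0.0], [0.401, 0.916, 0.0], [-0.0, 0.001, -1.0]]
force: [0.9, 2.2, -1.2]
width: 0.0142
grip_force: 20.0
```

Emit:
jog_arm([
  [0, 0, 0, 0, 0, 0],
  [0, 0, 0, 0, 0, 0],
  [0, 0, 0, 0, 0, 0],
  [0, 0, 0, 0, 0, 0],
], grip_force=34)

```text
t: 6.2
tool_pos: [0.5844, -0.1977, 0.1366]
orientation: [[-0.916, 0.401, 0.0], [0.401, 0.916, 0.0], [-0.0, 0.0, -1.0]]
force: [1.4, 2.1, -0.9]
width: 0.0136
grip_force: 34.0
```

The grip holds at 34 N with a width of 14 mm and little side force. I'll lift slowly by 10 mm and check the level and balance.

Emit:
jog_arm([
  [0, 0, 0.01, 0, 0, 0],
  [0, 0, 0.03, 0, 0, 0],
  [0, 0, 0.05, 0, 0, 0],
  [0, 0, 0.07, 0, 0, 0],
  [0, 0, 0.08, 0, 0, 0],
])

```text
t: 6.62
tool_pos: [0.5839, -0.1984, 0.1463]
orientation: [[-0.916, 0.402, -0.0], [0.402, 0.916, -0.0], [0.0, -0.0, -1.0]]
force: [0.5, 0.1, -4.4]
width: 0.0135
grip_force: 34.0
```

Emit:
jog_arm([
  [0, 0, 0, 0, 0, 0],
  [0, 0, 0, 0, 0, 0],
  [0, 0, 0, 0, 0, 0],
])

```text
t: 6.87
tool_pos: [0.5841, -0.198, 0.1461]
orientation: [[-0.916, 0.401, -0.0], [0.401, 0.916, 0.0], [0.0, -0.0, -1.0]]
force: [-0.3, 0.6, -4.1]
width: 0.0134
grip_force: 34.0
```

```bash
python3 - <<'E'
from h import *
im=arm.get_image("wrist"); s=arm.state(); print(s["t"],s["tool_pos"].round(4),s["orientation"].round(4),s["force"],s["torque"],s["width"],s["grip_force"])
print("torque in tool",s["orientation"].T@s["torque"])
a=cv2.imread("pics/w3.png"); cv2.imwrite("pics/w4.png",cv2.resize(np.hstack([a[:,120:440],im["pixels"][:,120:440,::-1]]),None,fx=1.2,fy=1.2))
E
```

```text
6.9167 [ 0.584  -0.1979  0.146 ] [[-9.160e-01  4.011e-01 -3.000e-04]
 [ 4.011e-01  9.160e-01  1.000e-04]
 [ 3.000e-04 -0.000e+00 -1.000e+00]] [-0.58017175 -0.69605716 -5.07673663] [ 0.08437348 -0.06008337 -0.00650596] 0.013840585868843201 34.002776853740215
torque in tool [-0.10139063 -0.02119436  0.00647784]
```

View pics/w4.png

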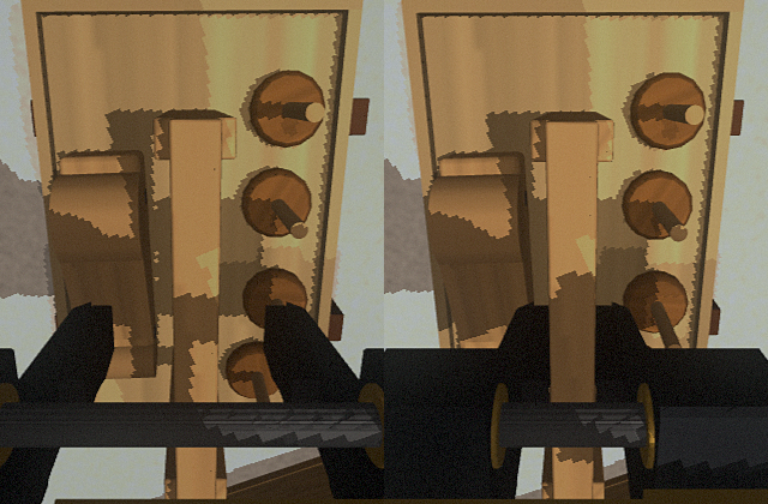

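The left half is before the lift and the right half is lifted. The tray looks the same in both: bar centred at about 573 (right half), all wheels and the car standing. About 4.7 N is on the wrist, which is the whole load, with only 0.02 Nm about the closing axis, so it is balanced. I'll raise it the rest of the way slowly.

Emit:
jog_arm([
  [0, 0, 0.02, 0, 0, 0],
  [0, 0, 0.06, 0, 0, 0],
  [0, 0, 0.11, 0, 0, 0],
  [0, 0, 0.17, 0, 0, 0],
  [0, 0, 0.23, 0, 0, 0],
])

```text
t: 7.33
tool_pos: [0.5843, -0.198, 0.1747]
orientation: [[-0.916, 0.401, 0.0], [0.401, 0.916, -0.0], [-0.0, 0.0, -1.0]]
force: [-0.1, -0.3, -4.0]
width: 0.0133
grip_force: 34.0
```

Emit:
jog_arm([
  [0, 0, 0.06, 0, 0, 0],
  [0, 0, 0.12, 0, 0, 0],
  [0, 0, 0.18, 0, 0, 0],
  [0, 0, 0.24, 0, 0, 0],
  [0, 0, 0.3, 0, 0, 0],
])

```text
t: 7.75
tool_pos: [0.5841, -0.198, 0.2105]
orientation: [[-0.916, 0.401, 0.0], [0.401, 0.916, 0.0], [-0.0, 0.0, -1.0]]
force: [0.4, 0.1, -4.4]
width: 0.0137
grip_force: 34.0
```

Emit:
jog_arm([
  [0, 0, 0.06, 0, 0, 0],
  [0, 0, 0.12, 0, 0, 0],
  [0, 0, 0.18, 0, 0, 0],
  [0, 0, 0.23, 0, 0, 0],
  [0, 0, 0.28, 0, 0, 0],
])

```text
t: 8.17
tool_pos: [0.5841, -0.198, 0.244]
orientation: [[-0.916, 0.401, 0.0], [0.401, 0.916, 0.0], [-0.0, 0.0, -1.0]]
force: [0.1, -0.0, -4.8]
width: 0.0136
grip_force: 34.0
```

Emit:
jog_arm([
  [0, 0, 0.04, 0, 0, 0],
  [0, 0, 0.07, 0, 0, 0],
  [0, 0, 0.09, 0, 0, 0],
  [0, 0, 0.1, 0, 0, 0],
  [0, 0, 0.1, 0, 0, 0],
])

```text
t: 8.58
tool_pos: [0.5842, -0.1979, 0.2554]
orientation: [[-0.916, 0.401, 0.0], [0.401, 0.916, 0.0], [-0.0, 0.0, -1.0]]
force: [0.2, -0.4, -3.6]
width: 0.0133
grip_force: 34.0
```

```bash
python3 - <<'E'
from h import *
a=arm.get_image("wrist")["pixels"]; b=arm.get_image("scene")["pixels"]; s=arm.state(); print(s["t"],s["tool_pos"].round(4),s["orientation"].round(4),s["force"],s["orientation"].T@s["torque"],s["grip_force"])
for l in ("tray","car"):
    for d in arm.tip_of("scene",l): print(l,d["score"],d["location"].round(3) if hasattr(d["location"],"round") else d["location"])
cv2.imwrite("pics/f5.png",np.hstack([a[:,120:440,::-1],cv2.resize(b[150:360,130:370,::-1],(480,420))]))
E
```

```text
8.6833 [ 0.584  -0.1979  0.2551] [[-9.160e-01  4.011e-01 -6.000e-04]
 [ 4.011e-01  9.160e-01  2.000e-04]
 [ 6.000e-04 -1.000e-04 -1.000e+00]] [-0.07485219  0.79948268 -3.7670262 ] [-0.03140978  0.0562823  -0.02433145] 34.002814684063196
tray 0.9 [0.5813, -0.196, 0.1501]
tray 0.69 [0.4878, 0.1888, 0.0306]
car 0.65 [0.5728, -0.2417, 0.1569]
```

View pics/f5.png

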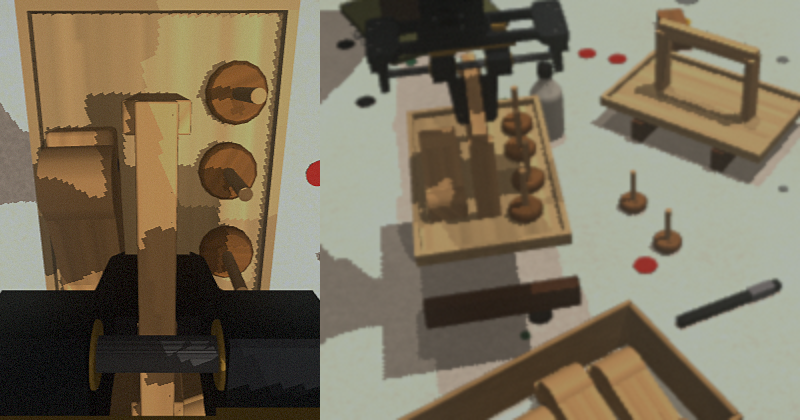

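The tray is up 119 mm (underside at about 0.150 m), level, with the car and all four wheels standing (pegs in the right half at x of about 520). Next I'll hold it for over three seconds.

Emit:
jog_arm([
  [0, 0, 0, 0, 0, 0],
  [0, 0, 0, 0, 0, 0],
  [0, 0, 0, 0, 0, 0],
  [0, 0, 0, 0, 0, 0],
  [0, 0, 0, 0, 0, 0],
])

```text
t: 9.2
tool_pos: [0.5842, -0.1979, 0.2553]
orientation: [[-0.916, 0.401, 0.0], [0.401, 0.916, 0.0], [0.0, 0.0, -1.0]]
force: [-0.1, -0.7, -3.8]
width: 0.0133
grip_force: 34.0
```

Emit:
jog_arm([
  [0, 0, 0, 0, 0, 0],
  [0, 0, 0, 0, 0, 0],
  [0, 0, 0, 0, 0, 0],
  [0, 0, 0, 0, 0, 0],
  [0, 0, 0, 0, 0, 0],
])

```text
t: 9.62
tool_pos: [0.5842, -0.1979, 0.2553]
orientation: [[-0.916, 0.401, -0.0], [0.401, 0.916, 0.0], [0.0, 0.0, -1.0]]
force: [-0.0, -0.6, -4.0]
width: 0.0135
grip_force: 34.0
```

Emit:
jog_arm([
  [0, 0, 0, 0, 0, 0],
  [0, 0, 0, 0, 0, 0],
  [0, 0, 0, 0, 0, 0],
  [0, 0, 0, 0, 0, 0],
  [0, 0, 0, 0, 0, 0],
])

```text
t: 10.03
tool_pos: [0.5842, -0.1979, 0.2553]
orientation: [[-0.916, 0.401, 0.0], [0.401, 0.916, 0.0], [-0.0, 0.0, -1.0]]
force: [0.1, 0.2, -4.4]
width: 0.0136
grip_force: 34.0
```

Emit:
jog_arm([
  [0, 0, 0, 0, 0, 0],
  [0, 0, 0, 0, 0, 0],
  [0, 0, 0, 0, 0, 0],
  [0, 0, 0, 0, 0, 0],
  [0, 0, 0, 0, 0, 0],
])

```text
t: 10.45
tool_pos: [0.5842, -0.198, 0.2553]
orientation: [[-0.916, 0.401, 0.0], [0.401, 0.916, 0.0], [-0.0, 0.0, -1.0]]
force: [0.2, 0.7, -4.0]
width: 0.0136
grip_force: 34.0
```

Emit:
jog_arm([
  [0, 0, 0, 0, 0, 0],
  [0, 0, 0, 0, 0, 0],
  [0, 0, 0, 0, 0, 0],
  [0, 0, 0, 0, 0, 0],
  [0, 0, 0, 0, 0, 0],
])

```text
t: 10.87
tool_pos: [0.5842, -0.1979, 0.2553]
orientation: [[-0.916, 0.401, 0.0], [0.401, 0.916, 0.0], [-0.0, 0.0, -1.0]]
force: [0.6, -0.0, -4.5]
width: 0.0139
grip_force: 34.0
```

Emit:
jog_arm([
  [0, 0, 0, 0, 0, 0],
  [0, 0, 0, 0, 0, 0],
  [0, 0, 0, 0, 0, 0],
  [0, 0, 0, 0, 0, 0],
  [0, 0, 0, 0, 0, 0],
])

```text
t: 11.28
tool_pos: [0.5842, -0.1979, 0.2553]
orientation: [[-0.916, 0.401, 0.0], [0.401, 0.916, 0.0], [0.0, 0.0, -1.0]]
force: [-0.7, 0.4, -3.6]
width: 0.0133
grip_force: 34.0
```

Emit:
jog_arm([
  [0, 0, 0, 0, 0, 0],
  [0, 0, 0, 0, 0, 0],
  [0, 0, 0, 0, 0, 0],
  [0, 0, 0, 0, 0, 0],
  [0, 0, 0, 0, 0, 0],
])

```text
t: 11.7
tool_pos: [0.5842, -0.198, 0.2553]
orientation: [[-0.916, 0.401, 0.0], [0.401, 0.916, 0.0], [-0.0, 0.0, -1.0]]
force: [0.3, 0.4, -4.2]
width: 0.0139
grip_force: 34.0
```

Emit:
jog_arm([
  [0, 0, 0, 0, 0, 0],
  [0, 0, 0, 0, 0, 0],
  [0, 0, 0, 0, 0, 0],
  [0, 0, 0, 0, 0, 0],
  [0, 0, 0, 0, 0, 0],
])

```text
t: 12.12
tool_pos: [0.5842, -0.1979, 0.2553]
orientation: [[-0.916, 0.401, 0.0], [0.401, 0.916, 0.0], [0.0, 0.0, -1.0]]
force: [-0.3, 0.3, -4.6]
width: 0.0136
grip_force: 34.0
```

Emit:
jog_arm([
  [0, 0, 0, 0, 0, 0],
  [0, 0, 0, 0, 0, 0],
  [0, 0, 0, 0, 0, 0],
  [0, 0, 0, 0, 0, 0],
  [0, 0, 0, 0, 0, 0],
])

```text
t: 12.53
tool_pos: [0.5842, -0.198, 0.2553]
orientation: [[-0.916, 0.401, 0.0], [0.401, 0.916, 0.0], [-0.0, 0.0, -1.0]]
force: [-0.3, -0.1, -4.2]
width: 0.0137
grip_force: 34.0
```

```bash
python3 - <<'E'
from h import *
arm.get_image("scene"); s=arm.state(); print(s["t"],s["tool_pos"].round(4),s["grip_force"],[d["location"] for d in arm.tip_of("scene","tray")]); print(arm.hand_in())
E
```

```text
12.5833 [ 0.5842 -0.1979  0.2553] 34.00276293978095 [[0.5778, -0.1973, 0.1488], [0.4845, 0.1837, 0.0265]]
the job is handed in; nothing more can be done
None
```

The loaded tray is held level about 12 cm (119 mm) above its rack at a 34 N grip, with the car and all four wheels still standing; I held it steady for about 4 seconds and handed it in at 12.6 s, but the hand-in gave no verdict.

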